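# Close the toy tray with the clip-lid box

### The arm

A 6-joint arm with a two-finger parallel gripper is mounted at the origin on the work surface. World frame = base frame: x ahead of the robot, y to its left, z up, the work surface at z = 0. Lengths are in m, angles in rad, forces in N, time in s.
With the tool pointing down it reaches from about 0.3 to 0.875 m from the base axis. Payload 6.4 kg.
Tool frame: the origin (TCP) lies at the very end of the fingers, on their centre line; the grasp point (between the pads) lies 19 mm behind it; z points along the fingers, y is the line along which they close (so a half turn about z gives the same grasp; the last joint's range is limited). The gripper opens to 85 mm and grips with 20 to 120 N. Pads are 22 mm wide; open, the fingers measure 114 mm over their backs; the gripper's body (76 mm by 85 mm) begins 54 mm behind the grasp point. The pads swing forward as they close: fully open they stand 13 mm farther back than shut.
Start: joints at [-1.473, 0.181, 1.607, -0, 1.354, -0.206], TCP at [0.172, -0.549, 0.231] pointing down, gripper open.
Joint ranges: [-2.99, 2.99], [-0.89, 2.07], [0.3, 2.58], [-1.14, 4.28], [0, 2.63], [-3.12, 3.12]. Speed limits (rad/s): [2.57, 2.57, 3.01, 3.14, 3.14, 3.14].

### API

Orientations are given as a unit quaternion [w, x, y, z].
In Python, from bench import * gives the robot as it stands. The module is installed in compiled form; this text tells all that it offers.
- The arm moves only by the tool arm_command, never from a script. Its arguments are lists of equal length, an entry for each row: "dp": the shift along the tool's x, y, z in units of 0.25 m (1.0 is 0.25 m), a list of three; "turn": the turn, a rotation vector about the tool's x, y, z in units of 30 degrees (1.0 is 30 degrees), a list of three; "jaw": the opening, from 0 (shut) to 1 (fully open). A call has 1 to 5 rows; each row is the pose to reach, as a shift and turn from the pose commanded when the call began, along the tool's axes at that moment; what a row does not reach only later rows make up. A row lasts 1/8 s, in which the tool goes at most 62.5 mm and 10.7 degrees, less where a joint would pass 70% of its speed; a pose out of reach is approached as far as the arm can. A call with a number of a shift or a turn outside -1 to 1 is refused whole. A call with a gripper value outside its range is refused whole. The fingers move at their own pace and stop on an object; the grip force is fixed at half the most. Time passes only in rows, so rows that repeat a pose let the fingers close. It gives the time, the measured TCP pose, the force, the opening and the grip force at its end, in the units of the state.
- get_obs(): the state, without advancing time (a new reading comes with each control period).
- camera(name): name is "scene" or "side" or "wrist"; returns the picture (400x640x3 uint8, blue, green, red); there is no depth.
- get_calibration(name): a dict with "camera_matrix" (3x3 intrinsics, pixels), "R" (3x3) and "t" (3): a world point X has camera coordinates R X + t; the wrist camera has in their place "mount" (4x4, takes a point from camera to tool coordinates, whose origin is the TCP and whose axes are the flange's). Camera axes: x right, y down, z forward; pixel columns grow to the right and rows downward; lengths in m; the calibration is good to about 2 mm. A picture is of the moment at which its call begins: read the wrist's pose just before it. get_calibration takes no time and is no camera call.
- hand_in(): hands the job in; it is judged then, once.
The state is a dict: "time_s": time; "q": joint angles; "dq": joint speeds; "joint_efforts": joint torques, N m; "eef_pos": TCP position; "eef_rot": TCP orientation; "wrist_force": force on the tool from outside, world axes, zero at the start; "torque": the same for the moment, N m; "opening": opening from 0.0 (shut) to 1.0 (fully open); "grasp_force": force on a finger pad.
Only numpy, scipy, OpenCV 4.12 (cv2) and the standard library are available. Lean on these libraries where they do the work, as an engineer would, in place of code of your own. Each camera call takes 0.05 s, during which the arm holds its last target. There are 200 camera calls.

### The job

Close the open end of the plywood toy tray: butt the grey clip-lid box end-on, flush against the opening, in line with the tray and standing flat on the shelf. Leave the steel bell cylinder standing in the tray, and let go of the box.

Things in the scene. Friction and masses are not known exactly. Their poses are not given: they have to be found in the camera images.
- grey_box: Loose closed grey plastic box with steel spring clips, 0.19-0.35 kg, 90 (x) by 70 (y) by 42 mm high; clips 3 mm proud of the long sides; ends plain, either may face the tray. Central on the lid, a rigid dark grip rib 70 long (x), 16 wide (y), 42 to 70 mm above the underside. Origin: centre of underside, z up; x starts within 0.6 rad of world +y. Not the ribless blue tin with white lid.
- tray: Plywood toy tray fixed to the shelf, 130 mm long (its x) by 70 mm wide (its y), walls 6 mm thick and 36 mm high on three sides, floor 6 mm thick. The end at +x has no wall (open). Origin: centre of the underside; x points out of the open end, within 0.45 rad of the world's +y.
- tray_mouth (a point): Centre of the tray's open end, at shelf height, 65 mm along +x from the tray's origin; same axes as the tray, x pointing out. The box's end face is to meet this plane, so that its origin comes 45 mm out along x.
- bell: Stainless bell cylinder, 36 mm diameter, 60 mm high, standing loose in the tray with its middle at least 50 mm inside the mouth. Origin: centre of the underside; z up.
There are look-alikes about, which are no part of the job. Of the things that look like the grey_box, take the one that is farthest to the robot's right at the start. Of the things like the bell, leave any that is red; of the rest the smaller one is meant.

How it is judged:
At the end, for the whole second after the job is handed in: The box stands flat on the shelf, released and at rest, end-on to the tray's opening: gap at most 10 mm, sideways offset at most 15 mm, within 10 degrees of the tray's direction; the bell still stands in the tray (x of grey_box in the frame of tray_mouth between 0.035 and 0.055 m and y of grey_box in the frame of tray_mouth between -0.015 and 0.015 m and angle between the x axis of grey_box and the x axis of tray, either way round below 0.18 rad and angle between grey_box's own z axis and vertical below 0.1 rad and height (world z) of grey_box below 0.008 m and linear speed of grey_box below 0.02 m/s and angle between bell's own z axis and vertical below 0.2 rad and horizontal distance between bell and tray below 0.055 m and height (world z) of bell below 0.02 m); the robot touches nothing.
It fails at once if the bell cylinder is knocked over (angle between bell's own z axis and vertical above 0.5 rad).
It also fails if it takes over 37 s, if anything falls off the work surface, if the arm or the gripper's body presses on something with over 40 N, if the wrist force passes 120 N, or if a joint passes its speed limit or range.

## Working session

There is one attempt and no reset: what is moved stays moved. The work goes in short steps, Python scripts to look and compute and a tool call to move; the robot and the scene stay as the last step left them, time stands still between calls to the robot, and variables do not carry over. Pictures are saved under pics/ and viewed, at most 10 in all, crops included, and the job is handed in when it is done.

Besides the shell and the picture viewer there is one more tool, called after "Emit:" as name(argument=value, ...) on one line, values as JSON. arm_command: Moves the arm, as the interface text tells. Its arguments: {"type":"object","properties":{"dp":{"type":"array"},"turn":{"type":"array"},"jaw":{"type":"array"}},"required":["dp","turn","jaw"]}

```bash
mkdir -p pics; cat > h.py <<'E'
import numpy as np, cv2
from bench import *
from scipy.spatial.transform import Rotation as Ro
def ray(name,px):
    c=get_calibration(name);K=np.array(c["camera_matrix"]);d=np.linalg.inv(K)@[px[0],px[1],1]
    if name=="wrist":
        o=get_obs();q=o["eef_rot"];R=Ro.from_quat([q[1],q[2],q[3],q[0]]).as_matrix()
        M=np.array(c["mount"]);return R@M[:3,3]+o["eef_pos"],R@M[:3,:3]@d
    R=np.array(c["R"]);t=np.array(c["t"]);return -R.T@t,R.T@d
def hit(name,px,z):
    o,d=ray(name,px);return o+d*(z-o[2])/d[2]
def proj(name,X):
    c=get_calibration(name);p=np.array(c["R"])@X+np.array(c["t"]);p=np.array(c["camera_matrix"])@p;return p[:2]/p[2]
E
python3 - <<'E'
from h import *
o=get_obs();print(o)
for n in("scene","side","wrist"):
    cv2.imwrite(f"pics/{n}0.png",camera(n));c=get_calibration(n);print(n,c)
E
```

```text
{'time_s': 0.0, 'q': array([-1.47327197e+00,  1.81548090e-01,  1.60801007e+00, -4.25824724e-06,
        1.35379984e+00, -2.06319004e-01]), 'dq': array([ 5.64639211e-04,  1.04230893e-03,  9.76867084e-05,  6.76009289e-04,
        1.14953403e-03, -2.23185522e-04]), 'joint_efforts': array([ 2.51120095e-03, -4.44870472e+01, -3.51335657e+01, -8.02063960e-05,
        9.05327877e-03, -2.85608201e-05]), 'eef_pos': array([ 0.17198392, -0.54809603,  0.23037919]), 'eef_rot': array([-8.81482613e-04,  9.88481625e-01,  1.51338353e-01,  4.59157802e-05]), 'wrist_force': array([-0.53831483, -0.93574623, -0.19866865]), 'torque': array([0.02463693, 0.01833513, 0.04405202]), 'grasp_force': 0.0, 'opening': 1.0019487557349156}
scene {'camera_matrix': array([[372.84314116,   0.        , 322.41808293],
       [  0.        , 372.84314116, 203.98842016],
       [  0.        ,   0.        ,   1.        ]]), 'R': array([[ 0.32601999,  0.94526103, -0.01387637],
       [ 0.74642879, -0.26639495, -0.60981783],
       [-0.58013363,  0.18845509, -0.79242013]]), 't': array([-0.28557297, -0.36724774,  1.25482269])}
sid
[... 205 characters left out ...]
6823344, -0.00960674],
       [-0.33458663,  0.64544953, -0.68661976],
       [ 0.327699  , -0.60345037, -0.72695324]]), 't': array([0.5483106 , 0.17313642, 1.08297701])}
wrist {'camera_matrix': array([[295.81074052,   0.        , 319.02076171],
       [  0.        , 295.81074052, 200.32396553],
       [  0.        ,   0.        ,   1.        ]]), 'mount': array([[ 1.04415061e-03, -9.62760646e-01, -2.70353190e-01,
         6.92030554e-02],
       [ 9.99999311e-01,  1.15004795e-03, -2.33291185e-04,
        -1.39523881e-04],
       [ 5.35522704e-04, -2.70352761e-01,  9.62761184e-01,
        -1.42441146e-01],
       [ 0.00000000e+00,  0.00000000e+00,  0.00000000e+00,
         1.00000000e+00]])}
```

View pics/scene0.png

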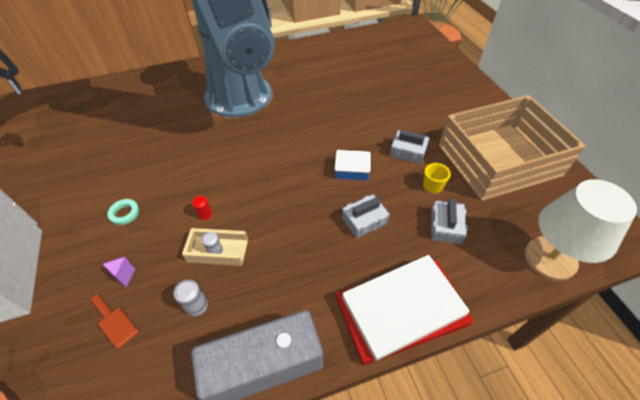

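View pics/side0.png

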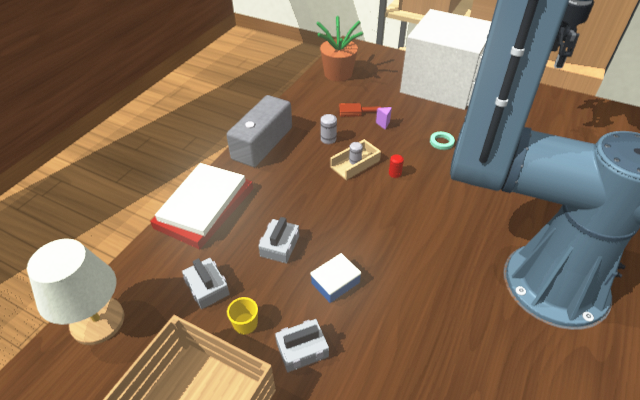

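The scene view shows three ribbed grey boxes at (365,215), (449,220) and (410,145). The leftmost, at (365,215), is farthest to the robot's right. The tray is at (215,247) with a small bell in it. I'll zoom in for the corners.

```bash
python3 - <<'E'
from h import *
a=cv2.imread("pics/scene0.png");b=cv2.imread("pics/side0.png")
u=lambda i,x,y:cv2.resize(i[y:y+70,x:x+95],None,fx=4.2,fy=4.2,interpolation=cv2.INTER_CUBIC)
cv2.imwrite("pics/crop.png",np.vstack([np.hstack([u(a,170,210),u(a,320,180)]),np.hstack([u(b,310,125),u(b,235,205)])]))
for p in[(365,207),(449,212),(410,137)]:print(hit("scene",p,.07))
for p in[(215,245)]:print(hit("scene",p,.03),hit("side",(356,160),.03))
for n,i,(x,y,w,h) in(("scene",a,(340,190,52,48)),("side",b,(255,212,50,52))):
    s=i[y:y+h,x:x+w];m=(s.max(2)<85)&(s.max(2).astype(int)-s.min(2)<22)
    k,l,st,c=cv2.connectedComponentsWithStats(m.astype(np.uint8))
    print(n,st[1:].tolist())
    j=1+np.argmax(st[1:,4]);pts=np.argwhere(l==j)[:,::-1].astype(np.float32)+[x,y]
    r=cv2.minAreaRect(pts.astype(np.float32));print(r,[hit(n,q,.07).round(4).tolist() for q in cv2.boxPoints(r)])
E
```

```text
[0.62720057 0.19213779 0.07      ]
[0.70546792 0.36853902 0.07      ]
[0.4479437  0.40088426 0.07      ]
[ 0.58562467 -0.16179894  0.03      ] [ 0.57068905 -0.14539616  0.03      ]
scene [[13, 13, 26, 14, 105], [2, 21, 14, 26, 38]]
((365.7760925292969, 209.5583953857422), (7.530587673187256, 26.967077255249023), 75.3791275024414) [[0.6231, 0.1605, 0.07], [0.6251, 0.2259, 0.07], [0.6462, 0.2212, 0.07], [0.644, 0.1569, 0.07]]
side [[15, 8, 16, 25, 102]]
((279.79693603515625, 233.02389526367188), (7.972756385803223, 26.892559051513672), 38.290164947509766) [[0.6139, 0.2458, 0.07], [0.613, 0.1723, 0.07], [0.5919, 0.1789, 0.07], [0.5937, 0.2515, 0.07]]
```

View pics/crop.png

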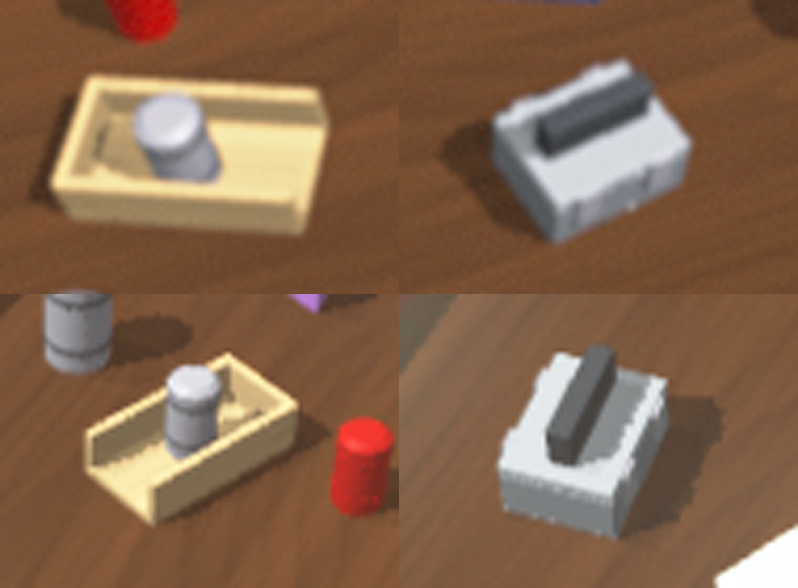

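The crop shows the tray's mouth facing image-right (+y) with the smaller bell inside it. The target box and its corners are clear in both views.

```bash
python3 - <<'E'
from h import *
def tri(p,q):
    o1,d1=ray("scene",p);o2,d2=ray("side",q)
    s=np.linalg.lstsq(np.c_[d1,-d2],o2-o1,rcond=None)[0]
    a,b=o1+s[0]*d1,o2+s[1]*d2;return (a+b)/2,np.linalg.norm(a-b)
def go(L,so,do,z):
    P=[]
    for a,b in L:
        p=np.array(so)+(np.array(a)+.5)/4.2-.5;q=np.array(do)+(np.array(b)+.5)/4.2-.5
        X,e=tri(p,q);P.append(X);print(X.round(4),round(e,4),hit("scene",p,z)[:2].round(4),hit("side",q,z)[:2].round(4))
    return np.array(P)
def fit(P,n):
    u=(P[2]-P[1]+P[3]-P[0]);c=P.mean(0);print(n,c.round(4),"ang from +x",np.degrees(np.arctan2(u[1],u[0])),np.linalg.norm(P[2]-P[1]),np.linalg.norm(P[3]-P[0]),np.linalg.norm(P[1]-P[0]),np.linalg.norm(P[2]-P[3]))
T=go([((90,75),(298,111)),((55,188),(228,60)),((302,198),(86,139)),((322,88),(154,188))],(170,210),(310,125),.036);fit(T,"tray")
B=go([((95,130),(266,84)),((154,205),(162,61)),((291,140),(103,186)),((233,62),(221,203))],(320,180),(235,205),.042);fit(B,"box")
E
```

```text
[ 0.5221 -0.207   0.0357] 0.0004 [ 0.5221 -0.2071] [ 0.522  -0.2064]
[ 0.5878 -0.2352  0.0345] 0.0027 [ 0.5901 -0.2338] [ 0.5867 -0.2351]
[ 0.638  -0.1116  0.0358] 0.0054 [ 0.6404 -0.1097] [ 0.6369 -0.1144]
[ 0.575  -0.0863  0.0387] 0.0039 [ 0.5748 -0.085 ] [ 0.5754 -0.0912]
tray [ 0.5807 -0.16    0.0362] ang from +x 67.1004219229509 0.13341395916589172 0.1318461580701641 0.07152079404703514 0.06798583990791822
[0.5948 0.1471 0.0364] 0.0031 [0.5999 0.1465] [0.5914 0.1499]
[0.6567 0.1598 0.0381] 0.0006 [0.6593 0.1588] [0.6544 0.1624]
[0.639  0.2526 0.0341] 0.0007 [0.6441 0.2494] [0.6347 0.2572]
[0.5746 0.2395 0.0393] 0.0098 [0.5804 0.2416] [0.5705 0.2372]
box [0.6163 0.1998 0.037 ] ang from +x 101.56963232966456 0.09449655309237756 0.09465970777087453 0.06321603025114413 0.06585817802598198
```

```bash
cat >> h.py <<'E'
def plan(p,yaw):
    "shift/turn in move units from the present pose to TCP p, tool down, tool x at yaw deg"
    o=get_obs();q=o["eef_rot"];R=Ro.from_quat([q[1],q[2],q[3],q[0]]).as_matrix()
    c,s=np.cos(np.radians(yaw)),np.sin(np.radians(yaw));G=np.array([[c,s,0],[s,-c,0],[0,0,-1]])
    print("t",o["time_s"],"at",o["eef_pos"].round(4),"yaw",np.degrees(np.arctan2(R[1,0],R[0,0])).round(2),"dp",(R.T@(np.array(p)-o["eef_pos"])/.25).round(3),"turn",(np.degrees(Ro.from_matrix(R.T@G).as_rotvec())/30).round(3))
E
python3 -c "
from h import *
plan([.44,-.20,.23],47);plan([.6165,.2,.2],101.5)"
```

```text
t 0.15 at [ 0.172  -0.5482  0.2306] yaw 17.41 dp [ 1.44  -1.008  0.004] turn [-0.003 -0.001 -0.986]
t 0.15 at [ 0.172  -0.5482  0.2306] yaw 17.41 dp [ 2.592 -2.324  0.126] turn [-2.000e-03 -2.000e-03 -2.803e+00]
```

Emit:
arm_command(dp=[[0.19,-0.17,0],[0.37,-0.33,0],[0.56,-0.5,0],[0.74,-0.66,0],[0.93,-0.83,0]], turn=[[0,0,-0.2],[0,0,-0.4],[0,0,-0.6],[0,0,-0.8],[0,0,-1]], jaw=[1,1,1,1,1])

```text
time_s: 0.78
eef_pos: [0.3317, -0.2804, 0.2312]
eef_rot: [0.0, 0.915, 0.403, 0.0]
wrist_force: [1.2, -1.3, 1.0]
opening: 0.999
grasp_force: 0.0
```

```bash
python3 -c "
from h import *
plan([.6,.2,.2],101.5)"
```

```text
t 0.775 at [ 0.3317 -0.2804  0.2312] yaw 47.57 dp [ 2.142 -0.505  0.125] turn [ 1.000e-03  0.000e+00 -1.798e+00]
```

Emit:
arm_command(dp=[[0.25,-0.06,0],[0.5,-0.12,0],[0.75,-0.18,0],[1,-0.24,0],[1,-0.24,0.05]], turn=[[0,0,-0.2],[0,0,-0.4],[0,0,-0.6],[0,0,-0.8],[0,0,-1]], jaw=[1,1,1,1,1])

```text
time_s: 1.4
eef_pos: [0.4578, -0.054, 0.2194]
eef_rot: [0.001, 0.777, 0.629, 0.001]
wrist_force: [-0.6, -1.8, 0.8]
opening: 0.999
grasp_force: 0.0
```

```bash
python3 -c "
from h import *
plan([.6165,.16,.2],101.5)"
```

```text
t 1.4 at [ 0.4578 -0.054   0.2194] yaw 77.95 dp [0.969 0.442 0.079] turn [ 0.004 -0.    -0.785]
```

Emit:
arm_command(dp=[[0.25,0.09,0.02],[0.5,0.18,0.04],[0.75,0.27,0.06],[1,0.38,0.08],[1,0.44,0.08]], turn=[[0,0,-0.2],[0,0,-0.4],[0,0,-0.6],[0,0,-0.79],[0,0,-0.79]], jaw=[1,1,1,1,1])

```text
time_s: 2.02
eef_pos: [0.6184, 0.166, 0.1977]
eef_rot: [-0.001, 0.633, 0.774, -0.0]
wrist_force: [0.2, -0.9, -0.6]
opening: 1.0
grasp_force: 0.0
```

```bash
python3 - <<'E'
from h import *
plan([.6165,.2,.1],101.5)
i=camera("wrist");cv2.imwrite("pics/w1.png",i)
m=((i.max(2)<90)&(i.max(2).astype(int)-i.min(2)<22)).astype(np.uint8)
k,l,st,c=cv2.connectedComponentsWithStats(m)
for j in range(1,k):
    if st[j,4]>300:
        pts=np.argwhere(l==j)[:,::-1].astype(np.float32);r=cv2.minAreaRect(pts)
        print(st[j].tolist(),r,[hit("wrist",q,.07)[:2].round(4).tolist() for q in cv2.boxPoints(r)])
E
```

```text
t 2.025 at [0.6184 0.166  0.1977] yaw 101.39 dp [0.134 0.02  0.391] turn [-0.002 -0.002 -0.004]
[403, 0, 64, 47, 1132] ((433.8384704589844, 19.184101104736328), (70.132568359375, 22.711450576782227), 46.97493362426758) [[0.6551, 0.3337], [0.665, 0.3466], [0.714, 0.3193], [0.7042, 0.3055]]
[316, 120, 18, 75, 1167] ((324.4452209472656, 156.97946166992188), (16.359153747558594, 74.5414810180664), 2.12109637260437) [[0.6178, 0.1644], [0.6071, 0.2313], [0.6214, 0.2337], [0.6331, 0.1668]]
[0, 247, 640, 153, 50774] ((319.49993896484375, 323.0), (638.9998779296875, 151.99996948242188), 0.0) [[0.3055, -0.1497], [0.3224, 0.0499], [0.9441, 0.1742], [1.0374, -0.0042]]
```

View pics/w1.png

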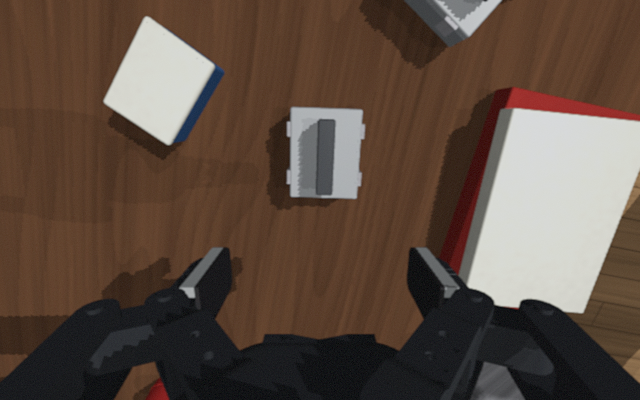

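The wrist picture shows the target box at (325,155), its rib upright between rows 120 and 195, with nothing in the way of the fingers. The rib centre works out at about (0.620, 0.199), with its yaw at 99.5°.

```bash
python3 -c "
from h import *
plan([.620,.199,.047],99.5)"
```

```text
t 2.075 at [0.6206 0.1656 0.1976] yaw 101.28 dp [0.131 0.023 0.603] turn [ 0.002 -0.001  0.059]
```

Emit:
arm_command(dp=[[0.13,0.02,0],[0.13,0.02,0.2],[0.13,0.02,0.4],[0.13,0.02,0.55],[0.13,0.02,0.6]], turn=[[0,0,0.06],[0,0,0.06],[0,0,0.06],[0,0,0.06],[0,0,0.06]], jaw=[1,1,1,1,1])

```text
time_s: 2.7
eef_pos: [0.6142, 0.1947, 0.0456]
eef_rot: [-0.002, 0.648, 0.762, -0.002]
wrist_force: [-0.4, -1.2, 0.2]
opening: 1.0
grasp_force: 0.0
```

```bash
python3 -c "
from h import *
plan([.620,.199,.047],99.5)"
```

```text
t 2.7 at [0.6142 0.1947 0.0456] yaw 99.29 dp [ 0.013  0.026 -0.006] turn [-0.011 -0.    -0.007]
```

Emit:
arm_command(dp=[[0.01,0.02,-0.01],[0.01,0.02,-0.01],[0.01,0.02,-0.01],[0.01,0.02,-0.01],[0.01,0.02,-0.01]], turn=[[0,0,0],[0,0,0],[0,0,0],[0,0,0],[0,0,0]], jaw=[0.6,0,0,0,0])

```text
time_s: 3.32
eef_pos: [0.6211, 0.1986, 0.0518]
eef_rot: [0.0, 0.647, 0.762, 0.0]
wrist_force: [-2.6, -0.6, 2.8]
opening: 0.168
grasp_force: 63.8
```

Emit:
arm_command(dp=[[0,0,0],[0,0,0],[0,0,0]], turn=[[0,0,0],[0,0,0],[0,0,0]], jaw=[0,0,0])

```text
time_s: 3.7
eef_pos: [0.6211, 0.1986, 0.0518]
eef_rot: [-0.0, 0.647, 0.762, -0.0]
wrist_force: [-4.2, -0.8, 6.0]
opening: 0.168
grasp_force: 64.1
```

Emit:
arm_command(dp=[[0,0,0],[0,0,0],[0,0,0.02],[0,0,0.02],[0,0,0.02]], turn=[[0,0,0],[0,0,0],[0,0,0],[0,0,0],[0,0,0]], jaw=[0.3,0.3,0.3,0,0])

```text
time_s: 4.32
eef_pos: [0.6207, 0.1985, 0.0455]
eef_rot: [-0.0, 0.647, 0.762, -0.0]
wrist_force: [0.8, 0.9, -2.4]
opening: 0.172
grasp_force: 62.4
```

Emit:
arm_command(dp=[[0,0,0],[0,0,0],[0,0,-0.1],[0,0,-0.2],[0,0,-0.2]], turn=[[0,0,0],[0,0,0],[0,0,0],[0,0,0],[0,0,0]], jaw=[0,0,0,0,0])

```text
time_s: 4.95
eef_pos: [0.6232, 0.1989, 0.0988]
eef_rot: [0.002, 0.647, 0.762, 0.002]
wrist_force: [0.7, -0.2, -3.4]
opening: 0.172
grasp_force: 62.6
```

```bash
python3 - <<'E'
from h import *
plan([.63,.0,.1],67.1)
i=camera("side");cv2.imwrite("pics/s2.png",i[150:320,180:400])
j=camera("wrist");cv2.imwrite("pics/w2.png",np.hstack([cv2.resize(j[:,160:480],(400,500)),cv2.resize(i[150:350,200:360],(400,500))]))
E
```

```text
t 4.95 at [0.6232 0.1989 0.0988] yaw 99.31 dp [-0.789 -0.102 -0.005] turn [ 0.01  -0.003  1.074]
```

View pics/w2.png

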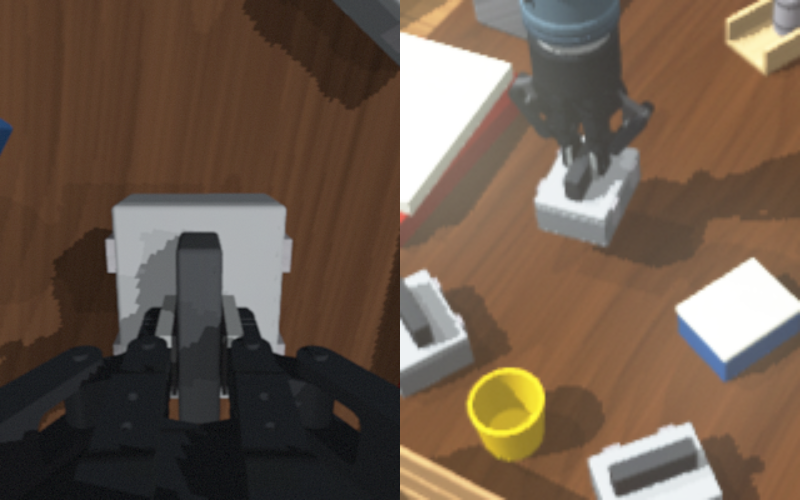

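The box is held level by its rib, with its far end edge at about (200,205) in the left panel. I'll check the box offset in the grip, then carry it.

```bash
python3 - <<'E'
from h import *
o=get_obs();q=o["eef_rot"];R=Ro.from_quat([q[1],q[2],q[3],q[0]]).as_matrix()
for p,z in(((160+115*.8,164),.0953),((160+284*.8,164),.0953),((320,154.5),.053)):print((R.T@(hit("wrist",p,z)-o["eef_pos"])).round(4))
E
```

```text
[ 0.047  -0.0319  0.0004]
[0.0471 0.0337 0.0004]
[0.0465 0.0013 0.0427]
```

Emit:
arm_command(dp=[[-0.2,-0.02,0],[-0.4,-0.04,0],[-0.6,-0.07,0],[-0.79,-0.1,0],[-0.79,-0.1,0]], turn=[[0,0,0.25],[0,0,0.5],[0,0,0.75],[0,0,1],[0,0,1]], jaw=[0,0,0,0,0])

```text
time_s: 5.68
eef_pos: [0.6276, -0.004, 0.0946]
eef_rot: [-0.0, 0.824, 0.566, -0.001]
wrist_force: [-0.6, 0.8, -3.5]
opening: 0.171
grasp_force: 62.4
```

```bash
python3 - <<'E'
from h import *
u=np.array([np.cos(np.radians(67.1)),np.sin(np.radians(67.1)),0])
for g in(.03,.001):plan(np.array([.5807,-.16,.047])+u*(.065+.045+g),67.1)
i=camera("scene");k=camera("side")
cv2.imwrite("pics/s3.png",np.hstack([cv2.resize(i[150:300,170:330],(400,375)),cv2.resize(k[100:250,240:400],(400,375))]))
E
```

```text
t 5.675 at [ 0.6276 -0.004   0.0946] yaw 68.99 dp [-0.09   0.067  0.19 ] turn [-0.004  0.002  0.063]
t 5.675 at [ 0.6276 -0.004   0.0946] yaw 68.99 dp [-0.206  0.063  0.191] turn [-0.004  0.002  0.063]
```

View pics/s3.png

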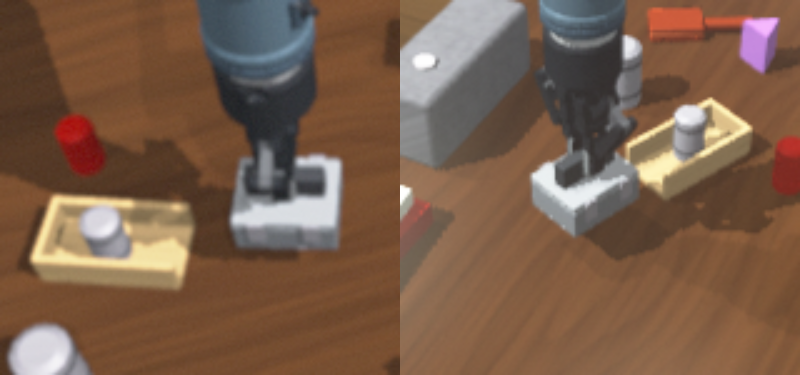

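The scene and side views show the box level and roughly in line, just beyond the mouth. The bell is still standing. Next I lower it, then slide it in.

Emit:
arm_command(dp=[[-0.09,0.07,0.05],[-0.09,0.07,0.1],[-0.09,0.07,0.15],[-0.09,0.07,0.18],[-0.09,0.07,0.18]], turn=[[0,0,0.06],[0,0,0.06],[0,0,0.06],[0,0,0.06],[0,0,0.06]], jaw=[0,0,0,0,0])

```text
time_s: 6.4
eef_pos: [0.6361, -0.0266, 0.0502]
eef_rot: [-0.001, 0.831, 0.556, -0.001]
wrist_force: [0.1, -0.0, -2.5]
opening: 0.174
grasp_force: 62.4
```

```bash
python3 - <<'E'
from h import *
u=np.array([np.cos(np.radians(67.1)),np.sin(np.radians(67.1)),0])
plan(np.array([.5807,-.16,.047])+u*(.065+.045),67.1)
i=camera("scene");k=camera("side")
cv2.imwrite("pics/s4.png",np.hstack([cv2.resize(i[210:280,175:280],(399,266),interpolation=2),cv2.resize(k[130:230,280:390],(399,363),interpolation=2)[:266]]))
E
```

```text
t 6.4 at [ 0.6361 -0.0266  0.0502] yaw 67.57 dp [-0.138  0.002  0.013] turn [-0.004  0.     0.016]
```

View pics/s4.png

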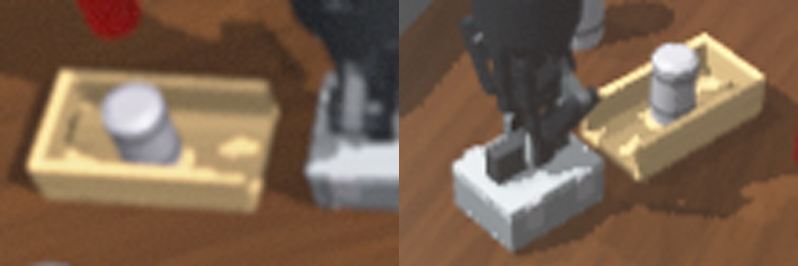

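The two views show the box in line with the mouth and about 33 mm short of it.

Emit:
arm_command(dp=[[-0.05,0,0],[-0.09,0,0.005],[-0.12,0,0.005],[-0.13,0,0.01],[-0.13,0,0.01]], turn=[[0,0,0.02],[0,0,0.02],[0,0,0.02],[0,0,0.02],[0,0,0.02]], jaw=[0,0,0,0,0])

```text
time_s: 7.12
eef_pos: [0.6243, -0.0579, 0.0487]
eef_rot: [-0.0, 0.835, 0.551, -0.0]
wrist_force: [-0.4, 0.1, -2.5]
opening: 0.173
grasp_force: 62.4
```

```bash
python3 - <<'E'
from h import *
u=np.array([np.cos(np.radians(67.1)),np.sin(np.radians(67.1)),0])
plan(np.array([.5807,-.16,.046])+u*(.065+.045),67.1)
i=camera("scene");k=camera("side")
cv2.imwrite("pics/s5.png",np.hstack([cv2.resize(i[215:275,175:275],(400,240),interpolation=2),cv2.resize(k[135:195,300:400],(400,240),interpolation=2)]))
E
```

```text
t 7.125 at [ 0.6243 -0.0579  0.0487] yaw 66.87 dp [-0.004 -0.002  0.011] turn [-0.    -0.    -0.008]
```

View pics/s5.png

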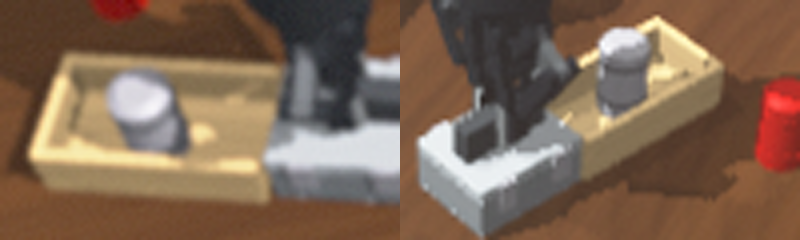

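The box's end meets the mouth in both views, in line with the tray. I'll lower it the last bit and nudge until contact.

Emit:
arm_command(dp=[[-0.003,0,0.005],[-0.006,0,0.01],[-0.009,0,0.012],[-0.012,0,0.012],[-0.012,0,0.012]], turn=[[0,0,0],[0,0,0],[0,0,0],[0,0,0],[0,0,0]], jaw=[0,0,0,0,0])

```text
time_s: 7.85
eef_pos: [0.6233, -0.0605, 0.0458]
eef_rot: [0.0, 0.834, 0.551, 0.0]
wrist_force: [0.3, -0.8, -2.9]
opening: 0.173
grasp_force: 62.4
```

Emit:
arm_command(dp=[[-0.004,0,0],[-0.008,0,0],[-0.012,0,0],[-0.012,0,0]], turn=[[0,0,0],[0,0,0],[0,0,0],[0,0,0]], jaw=[0,0,0,0])

```text
time_s: 8.35
eef_pos: [0.6226, -0.0624, 0.046]
eef_rot: [-0.0, 0.834, 0.551, 0.001]
wrist_force: [1.7, 4.6, -2.8]
opening: 0.172
grasp_force: 62.5
```

Contact shows up as about 5 N along the tray axis. Now I lower it and release.

Emit:
arm_command(dp=[[0.002,0,0.004],[0.002,0,0.004],[0.002,0,0.004],[0.002,0,0.004],[0.002,0,0.004]], turn=[[0,0,0],[0,0,0],[0,0,0],[0,0,0],[0,0,0]], jaw=[0,0.3,0.6,0.8,0.8])

```text
time_s: 8.98
eef_pos: [0.6224, -0.0629, 0.0449]
eef_rot: [0.0, 0.834, 0.551, -0.0]
wrist_force: [-0.1, -1.5, -0.7]
opening: 0.801
grasp_force: 0.0
```

Emit:
arm_command(dp=[[0,0,-0.1],[0,0,-0.3],[0,0,-0.5],[0,0,-0.6],[0,0,-0.6]], turn=[[0,0,0],[0,0,0],[0,0,0],[0,0,0],[0,0,0]], jaw=[0.8,0.8,0.8,0.8,0.8])

```text
time_s: 9.6
eef_pos: [0.6239, -0.0632, 0.1977]
eef_rot: [0.002, 0.834, 0.551, 0.002]
wrist_force: [0.3, 0.1, -0.2]
opening: 0.803
grasp_force: 0.0
```

```bash
python3 - <<'E'
from h import *
i=camera("scene");k=camera("side");o=get_obs();print(o["opening"],o["eef_pos"],o["time_s"])
cv2.imwrite("pics/s6.png",np.hstack([cv2.resize(i[205:280,175:300],(400,240),interpolation=2),cv2.resize(k[130:205,290:415],(400,240),interpolation=2)]))
E
```

```text
0.7971225542957956 [ 0.62178823 -0.06258027  0.19377797] 9.7
```

View pics/s6.png

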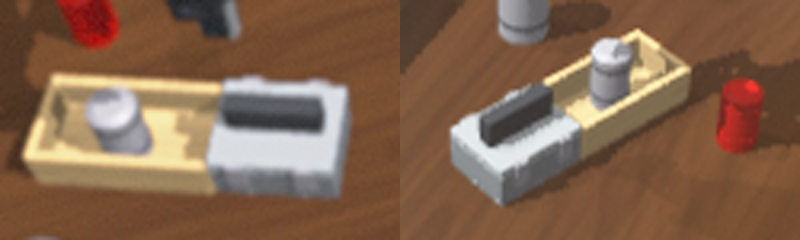

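The final views show the box flat, flush against the mouth and in line with the tray. The bell is standing and the gripper is clear.

```bash
python3 -c "
from h import *
print(hand_in())"
```

```text
the job is handed in; nothing more can be done
None
```

The grey box is flat on the shelf and released, flush against the tray's open end and in line with it; the bell still stands in the tray, and the job was handed in at about 10 s, though hand-in returned no verdict.

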